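# Close the bending mould with its own half and hook it shut

## Task

One half of a two-part bending mould is screwed to the white board. Of the loose plywood halves lying around it, only the one sawn from the same block fits its wavy edge: slide that one up to it and push it home until the two wavy faces meet all along, then swing both red-gripped hooks shut behind its back so that they hold it tight. Leave the other halves, the glue bottle and the sanding block where they are.

Things in the scene. Friction and masses are not known exactly. Their poses are not given: they have to be found in the camera images.
- board: White set-up board, 490 x 920 mm, 18 mm thick, lying flat and fixed on the bench under all of this: its top is 18 mm above the bench. Origin: middle of its underside.
- mould_joint (a point): Fixed mould half: plywood, 130 mm long (y), 45 mm high, screwed to the board; placed anew each time. Point: mid-length, on the mean line of its wavy face, 22.5 mm above the board. x points into it (straight back at x = 72 mm), away from the loose half's place; y along it to the left; z up. Face: x = 9 mm * sin(2 pi y / 130 mm), so hollow at +y, bulging at -y.
- ogee_half_c (a point): Loose half that mates: wavy face at x = 42 mm + 9 mm * sin(2 pi y / 130 mm) (bulging at +y, hollow at -y), flat back at x = -42 mm, flat ends at y = +-65 mm, 45 mm high, 0.24 to 0.48 kg, waxed (friction 0.3). Too deep to grasp. Point: centre, half-way up; x to its wavy face, z up. Starts nearer the robot than the fixed half, left or right, facing roughly along the mould's x.
- ogee_half_face (a point): The same half's face point: 42 mm along x from its centre, on the mean line of its wavy face, half-way up; same axes. When home it lies on point mould_joint, axes alike.
- mirror_half_c (a point): Loose half of the same size with the mirror-image wave (hollow at +y, bulging at -y): does not mate, leave it. Starts on the other side from the ogee half. Point and axes as there.
- bow_half_c (a point): Loose half of the same size with a single round bow for a face: does not mate, leave it. Lies on the board far to the left. Point and axes as for the ogee half.
- hook_left (a joint): Swing hook left (+y) of the fixed half, turning on an upright pivot. Rad: 0 wide open, 1.25 shut with its arm parallel to the mould's x; range 0 to 1.35. Turns stiffly (0.12 N m), stays where left; starts at 0.1 to 0.4, clear of the way in. Closing, its nose catches the loose half's back from up to 5 mm short of home, draws it in and jams at about 1.25 when the half is home.
- hook_right (a joint): The like hook right (-y) of the fixed half, its mirror image, with the same angle values.
- hook_left_pivot (a point): Left hook's fixed pivot, 15 mm along x and 80 mm along y from mould_joint, 18 mm above the board; axes as there. At angle q the steel arm, 16 mm wide, 12 to 24 mm above the board, points along (-cos(1.25 - q), sin(1.25 - q)) of the mould's x, y; its nose, 99 to 115 mm out, turns inwards by 36 mm.
- hook_right_pivot (a point): Right hook's fixed pivot, 15 mm along x and -80 mm along y from mould_joint, 18 mm above the board; its arm points along (-cos(1.25 - q), -sin(1.25 - q)).
- hook_left_grip (a point): Middle of the left hook's round red grip (19 mm thick, 38 mm long), on the arm 125 mm from the pivot, 18 mm above the board; moves with the hook. To shut the hook, push the grip from its outer side, round towards the robot and in.
- hook_right_grip (a point): Middle of the right hook's round red grip, likewise.
- glue: White glue bottle, 62 mm across, 190 mm high, standing on the board far to the right. Leave it. Origin: middle of its foot.
- sanding_block: Cork sanding block, 110 x 62 x 30 mm, on the board beyond the fixed half, to its right. Leave it. Origin: middle of its underside.
Mind the look-alikes: they are no part of the job. What is shaped like the part that bears ogee_half_c but green is not meant.

How it is judged:
By the outcome, as a careful person would: the job done as asked, in the order asked, and still so for the second after the job is handed in, with the robot touching nothing.
It also fails if it takes over 69 s, if anything falls off the work surface, if the arm or the gripper's body presses on something with over 40 N, if the wrist force passes 120 N, or if a joint passes its speed limit or range.

## Robot

A 7-joint arm with a two-finger parallel gripper is mounted at the origin on the work surface. World frame = base frame: x ahead of the robot, y to its left, z up, the work surface at z = 0. Lengths are in m, angles in rad, forces in N, time in s.
With the tool pointing down it reaches from about 0.4 to 0.85 m from the base axis. Payload 10.4 kg.
Tool frame: the origin (TCP) lies midway between the tips of the shut fingers; the grasp point (between the pads) lies 19 mm behind it; z points along the fingers, x is the direction in which the jaws open and shut, and the axes are right-handed (so a half turn about z gives the same grasp; the last joint's range is limited). The gripper opens to 87 mm and grips with 3 to 60 N. Pads are 19 mm wide; open, the fingers measure 117 mm over their backs; the gripper's body (75 mm by 190 mm) begins 51 mm behind the grasp point.
Start: joints at [1.2, 0.332, -0.065, 1.46, 0.022, 1.35, -0.088], TCP at [0.213, -0.588, 0.223] pointing down, gripper open.
Joint ranges: [-2.6, 2.6], [-0.5, 2.12], [-1.47, 1.34], [0.16, 2.42], [-1.27, 4.41], [0.06, 2.06], [-2.6, 2.6]. Speed limits (rad/s): [2.22, 2.22, 2.79, 2.79, 3.14, 3.14, 3.14].

## Interface

Orientations are given as a unit quaternion [x, y, z, w].
In Python, from bench import r gives the robot as it stands. The module is installed in compiled form; this text tells all that it offers.
- The arm moves only by the tool play_rows, never from a script. Its argument "commands" is a list of rows, each a list of 7 numbers: the shift along the world's x, y, z in cm, then the turn, a rotation vector about the world's x, y, z in rad, then the finger opening in cm, from 0 to 8.7. A call has 1 to 20 rows; each row shifts and turns the commanded pose from where the row before left it; what a row does not reach is not made up. A row lasts 1/8 s, in which the tool goes at most 62.5 mm and 10.7 degrees, less where a joint would pass 70% of its speed; a pose out of reach is approached as far as the arm can. A call is refused whole if a number of a shift passes 6.25 or a number of a turn 0.188, either way. A call with a gripper value outside its range is refused whole. The fingers move at their own pace and stop on an object; "grip_force" is the grip in N (left out, the last holds). Time passes only in rows, so rows that do not move let the fingers close. It gives the time, the measured TCP pose, the force and the opening at its end, in the units of the state.
- r.read_state(): the state, without advancing time (a new reading comes with each control period).
- r.camera(name): name is "scene" or "top" or "wrist"; returns a dict with "img" (384x512x3 uint8, red, green, blue), "K" (3x3 intrinsics, pixels), "k1" (the pictures are not rectified: a ray, as slopes to the right and down, at radius r is drawn at 1 + k1 r^2 times it, then the intrinsics apply), "camera_from_world" (4x4, takes a point from world to camera coordinates). Camera axes: x right, y down, z forward; pixel columns grow to the right and rows downward; lengths in m; the calibration is good to about 2 mm. A picture is of the moment at which its call begins. There is no depth.
- r.close_job(): hands the job in, once; it reports no verdict.
The state is a dict: "time": time; "joint_positions": joint angles; "joint_vel": joint speeds; "joint_torque": joint torques, N m; "ee_pos": TCP position; "eef_rot": TCP orientation; "ft_force": force on the tool from outside, world axes, zero at the start; "torque": the same for the moment, N m; "width": finger opening in m.
Only numpy, scipy, OpenCV 4.12 (cv2) and the standard library are available. Lean on these libraries where they do the work, as an engineer would, in place of code of your own. Each camera call takes 0.05 s, during which the arm holds its last target. There are 200 camera calls.

## Working session

There is one attempt and no reset: what is moved stays moved. The work goes in short steps, Python scripts to look and compute and a tool call to move; the robot and the scene stay as the last step left them, time stands still between calls to the robot, and variables do not carry over. Pictures are saved under pics/ and viewed, about 8 in all and at most 12, crops included, and the job is handed in when it is done.

Besides the shell and the picture viewer there is one more tool, called after ">>>" by a JSON object that holds its "fn" and its "kwargs", one argument or row to a line. play_rows: Moves the arm, as the interface text tells. Its arguments: {"type":"object","properties":{"commands":{"type":"array","items":{"type":"array","items":{"type":"number"}}},"grip_force":{"type":"number"}},"required":["commands"]}

```bash
mkdir -p pics
cat > h.py <<'E'
import numpy as np, cv2
from bench import r
def cam(n,name=None):
    c=r.camera(n); 
    if name: cv2.imwrite('pics/'+name+'.png',c['img'][:,:,::-1])
    return c
def unproj(c,uv,z):
    K=np.array(c['K']);M=np.array(c['camera_from_world']);k=c['k1']
    out=[]
    for (u,v) in uv:
        d=np.array([(u-K[0,2])/K[0,0],(v-K[1,2])/K[1,1]]);s=d.copy()
        for _ in range(20): s=d/(1+k*(s@s))
        R=M[:3,:3];o=-R.T@M[:3,3];w=R.T@np.array([s[0],s[1],1])
        out.append(o+w*(z-o[2])/w[2])
    return np.array(out)
def proj(c,P):
    K=np.array(c['K']);M=np.array(c['camera_from_world']);k=c['k1']
    p=np.atleast_2d(P)@M[:3,:3].T+M[:3,3];s=p[:,:2]/p[:,2:]
    s=s*(1+k*(s**2).sum(1,keepdims=True))
    return s*[K[0,0],K[1,1]]+[K[0,2],K[1,2]]
E
python3 - <<'E'
from h import *
import pickle
a=cam('top','top');b=cam('scene','scene');pickle.dump((a,b),open('c.pkl','wb'))
im=np.hstack([a['img'],b['img']])
cv2.imwrite('pics/top_big.png',cv2.resize(a['img'][:,:,::-1],(800,600),interpolation=cv2.INTER_CUBIC))
for c in (a,b):
  M=c['camera_from_world'];print(-M[:3,:3].T@M[:3,3],M[:3,:3].round(2).tolist(),c['K'][0,0])
print(r.read_state())
E
```

```text
[ 0.2764985  -0.0291217   1.43333165] [[0.01, -1.0, -0.01], [-0.99, -0.01, -0.15], [0.15, 0.01, -0.99]] 490.36191577409846
[1.13114415 0.00708462 1.03206444] [[-0.05, 1.0, 0.01], [0.83, 0.05, -0.55], [-0.55, -0.02, -0.84]] 367.2768174358232
{'time': 0.1, 'joint_positions': array([ 1.20040716,  0.33276339, -0.0646941 ,  1.46085542,  0.02161446,
        1.34987043, -0.0884717 ]), 'joint_vel': array([ 0.00027099, -0.00115281, -0.0005681 , -0.00324976, -0.00023778,
        0.00030321,  0.00029214]), 'joint_torque': array([ 1.12114121e-03, -6.24548078e+01,  2.48302723e-02, -3.90721965e+01,
       -6.12081843e-02,  3.65652458e-02,  8.69172459e-05]), 'ee_pos': array([ 0.21288827, -0.58726996,  0.22186267]), 'eef_rot': array([ 8.18798532e-01, -5.74080660e-01, -5.10834836e-04, -3.15431110e-04]), 'ft_force': array([ 0.419111  ,  0.21043691, -0.09984557]), 'torque': array([-0.00271402,  0.03627671, -0.02672205]), 'width': 0.08687649432208004}
```

View pics/top_big.png

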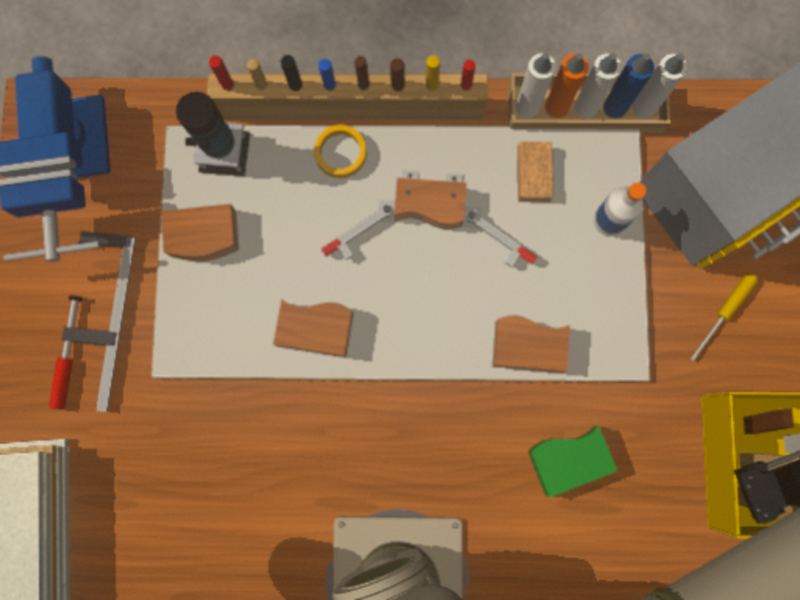

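View pics/scene.png

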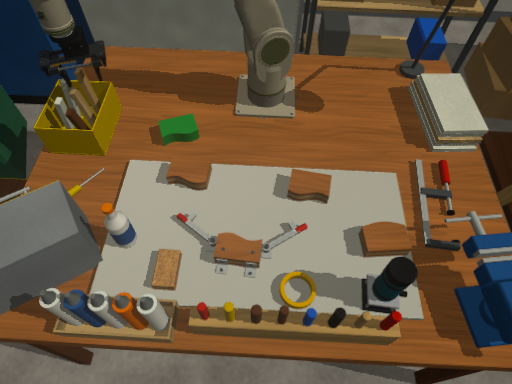

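Run:
```python
from h import *
import pickle
a,b=pickle.load(open('c.pkl','rb'))
im=a['img'][:,:,::-1]
A=cv2.resize(im[105:175,200:350],(800,373),interpolation=cv2.INTER_CUBIC)
B=cv2.resize(im[185:245,170:380],(800,229),interpolation=cv2.INTER_CUBIC)
cv2.imwrite('pics/crop.png',np.vstack([A,B])[:600])
```

```text
(no output)
```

View pics/crop.png

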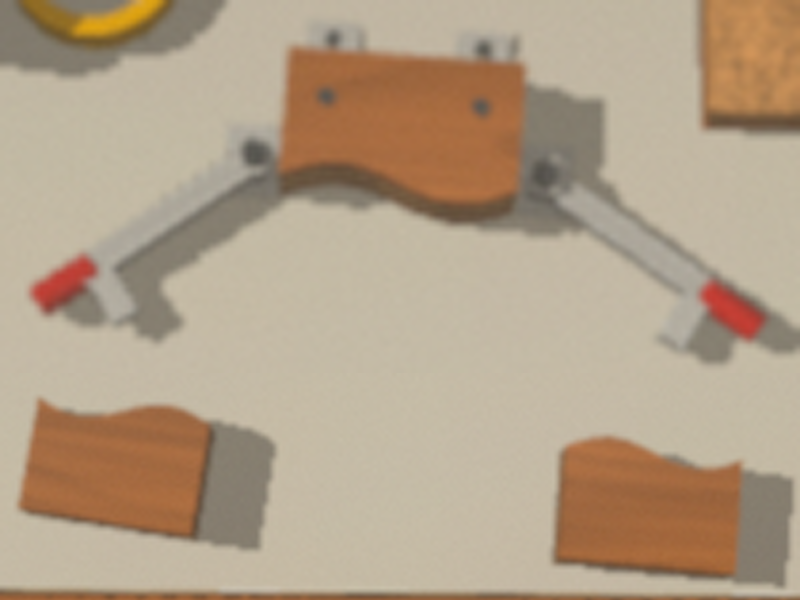

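Run:
```python
from h import *
import pickle
a,b=pickle.load(open('c.pkl','rb'))
A=lambda x,y:(200+x/5.333-.4,105+y/5.333-.4)
B=lambda x,y:(170+x/3.81-.4,185+(y-373)/3.81-.4)
m=unproj(a,[A(288,46),A(525,65),A(280,172),A(518,197)],.063);print('mould',m.round(4).tolist())
o=unproj(a,[B(556,562),B(736,576),B(562,452),B(741,462)],.063);print('ogee',o.round(4).tolist())
for p in (m,o):
  print(np.linalg.norm(p[0]-p[1]),np.linalg.norm(p[0]-p[2]),np.linalg.norm(p[1]-p[3]))
  d=p[0]-p[1];print('yaw',np.arctan2(-d[0],d[1])); d=(p[2]-p[0]+p[3]-p[1])*(1 if p is o else -1);print(np.arctan2(d[1],d[0]))
print('piv',unproj(a,[A(256,152),A(546,174)],.042))
print('grips',unproj(a,[A(65,284),A(733,309)],.036))
# segment wood tops for refinement
hsv=cv2.cvtColor(a['img'],cv2.COLOR_RGB2HSV)
for u,v in [A(400,120),B(650,515),A(400,300)]: print(hsv[int(v),int(u)],a['img'][int(v),int(u)])
```

```text
mould [[0.7352, 0.0075, 0.063], [0.7251, -0.1216, 0.063], [0.6643, 0.011, 0.063], [0.6511, -0.1175, 0.063]]
ogee [[0.3849, -0.1692, 0.063], [0.3756, -0.3006, 0.063], [0.4663, -0.1743, 0.063], [0.4598, -0.3063, 0.063]]
0.12943101742060723 0.07100144223762048 0.07411714452116688
yaw -0.07827991294359263
-0.05258400772746324
0.13180044050317824 0.08156289465682531 0.08432875294805572
yaw -0.07033116112334621
-0.06503063724528861
piv [[ 0.68155893  0.02498601  0.042     ]
 [ 0.66994546 -0.13426224  0.042     ]]
grips [[ 0.60799575  0.1290653   0.036     ]
 [ 0.59619065 -0.23635391  0.036     ]]
[ 13 158 170] [170 109  65]
[ 13 158 157] [157 101  60]
[ 22  38 195] [195 187 166]
```

Mould: top edge shows the fixed half hollow at left, bulging right (crop A, 280–518 × 172–205). Candidates: left block (crop 115,465: hollow left, bulge right = mirror), right block (crop 650,510: bulge left, hollow right = ogee, the one that mates), green one (full 573,462: excluded), bow half far left. Ogee half: centre ≈ (0.4215, −0.2375), yaw ≈ −0.07; joint ≈ (0.659, −0.0525), yaw ≈ −0.073.

>>> {"fn": "play_rows", "kwargs": {
  "commands": [
    [2.525,3.175,0,0,0,0.1436,5],
    [2.525,3.175,0,0,0,0.1436,5],
    [2.525,3.175,0,0,0,0.1436,5],
    [2.525,3.175,0,0,0,0.1436,5],
    [2.525,3.175,0,0,0,0.1436,5],
    [2.525,3.175,0,0,0,0.1436,5],
    [2.525,3.175,0,0,0,0.1436,5],
    [2.525,3.175,0,0,0,0.1436,5],
    [0,0,-3,0,0,0,5],
    [0,0,-3,0,0,0,5],
    [0,0,-3,0,0,0,5],
    [0,0,-3,0,0,0,5],
    [0,0,-2,0,0,0,5],
    [0,0,-1,0,0,0,5],
    [0,0,0,0,0,0,5]
  ]
}}

```text
time: 1.98
ee_pos: [0.4148, -0.3334, 0.0722]
eef_rot: [0.999, -0.037, -0.0, -0.0]
ft_force: [-0.1, 0.5, 0.6]
width: 0.0498
```

>>> {"fn": "play_rows", "kwargs": {
  "commands": [
    [0,0,-2,0,0,0,5],
    [0,0,-1.5,0,0,0,5],
    [0,0,-0.9,0,0,0,5],
    [0,0,0,0,0,0,5],
    [0.05,0.7,0,0,0,0,5],
    [0.05,0.7,0,0,0,0,5],
    [0.05,0.7,0,0,0,0,5],
    [0.07,1,0,0,0,0,5],
    [0.07,1,0,0,0,0,5],
    [0.07,1,0,0,0,0,5],
    [0.07,1,0,0,0,0,5],
    [0.07,1,0,0,0,0,5],
    [0.07,1,0,0,0,0,5],
    [0.07,1,0,0,0,0,5],
    [0.07,1,0,0,0,0,5],
    [0.07,1,0,0,0,0,5],
    [0.07,1,0,0,0,0,5],
    [0.07,1,0,0,0,0,5],
    [0.07,1,0,0,0,0,5],
    [0.07,1,0,0,0,0,5]
  ]
}}

```text
time: 4.47
ee_pos: [0.4257, -0.1819, 0.0286]
eef_rot: [0.999, -0.037, 0.0, -0.0]
ft_force: [-0.3, -1.5, -0.4]
width: 0.0499
```

>>> {"fn": "play_rows", "kwargs": {
  "commands": [
    [0.07,1,0,0,0,0,5],
    [0.07,1,0,0,0,0,5],
    [0.07,1,0,0,0,0,5],
    [0.07,1,0,0,0,0,5],
    [0.07,1,0,0,0,0,5],
    [0.07,1,0,0,0,0,5],
    [0.05,0.7,0,0,0,0,5],
    [0.03,0.4,0,0,0,0,5],
    [0,0,0,0,0,0,5]
  ]
}}

```text
time: 5.6
ee_pos: [0.4307, -0.1113, 0.0286]
eef_rot: [0.999, -0.037, 0.0, -0.0]
ft_force: [0.6, -0.9, 0.6]
width: 0.0499
```

>>> {"fn": "play_rows", "kwargs": {
  "commands": [
    [-0.15,-2,0,0,0,0,5],
    [0,-2,2,0,0,0,7],
    [0,-3,4,0,0,0,7],
    [0,-3,4,0,0,0,7],
    [0,0,2,0,0,0,7],
    [0,0,0,0,0,0,7]
  ]
}}

```text
time: 6.35
ee_pos: [0.4299, -0.2123, 0.1498]
eef_rot: [0.999, -0.038, 0.001, 0.001]
ft_force: [0.6, -0.2, 0.4]
width: 0.0701
```

Run:
```python
from h import *
import pickle
a=cam('top');pickle.dump(a,open('c2.pkl','wb'))
im=a['img'][:,:,::-1]
cv2.imwrite('pics/c2.png',cv2.resize(im[100:250,190:390],(800,600),interpolation=cv2.INTER_CUBIC))
```

```text
(no output)
```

View pics/c2.png

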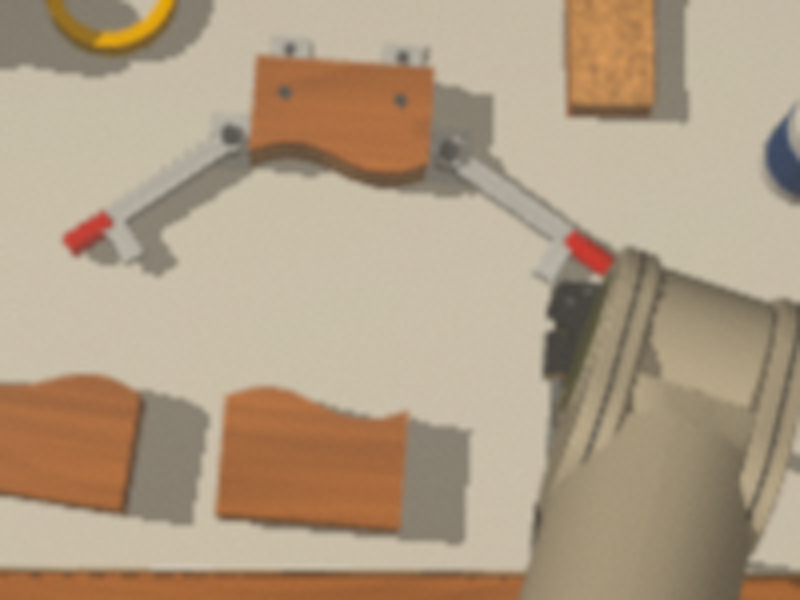

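```bash
cat >> h.py <<'E'
def rect(c,uv,pts_local,z=.063):
    "fit x,y,yaw of local points to pixels at height z"
    P=unproj(c,uv,z)[:,:2];L=np.array(pts_local,float)
    lc=L.mean(0);pc=P.mean(0);H=(L-lc).T@(P-pc)
    th=np.arctan2(H[0,1]-H[1,0],H[0,0]+H[1,1]);R=np.array([[np.cos(th),-np.sin(th)],[np.sin(th),np.cos(th)]])
    t=pc-R@lc;return t.round(4),round(th,4),(P-(L@R.T+t)).round(4).tolist()
HALF=[(.042,.065),(.042,-.065),(-.042,.065),(-.042,-.065)]
MOULD=[(.072,.065),(.072,-.065),(0,.065),(0,-.065)]
E
python3 - <<'E'
from h import *
import pickle
a=pickle.load(open('c2.pkl','rb'))
C=lambda L:[(190+x/4-.375,100+y/4-.375) for x,y in L]
print('mould',rect(a,C([(258,56),(434,68),(249,147),(428,163)]),MOULD))
print('half',rect(a,C([(226,396),(407,412),(217,515),(401,529)]),HALF))
print('piv',unproj(a,C([(232,133),(449,150)]),.042))
E
```

```text
mould (array([ 0.6591, -0.0526]), np.float64(-0.0758), [[-0.0018, -0.0008], [-0.0004, 0.0011], [0.0017, -0.0005], [0.0004, 0.0002]])
half (array([ 0.437 , -0.0356]), np.float64(-0.0698), [[0.0006, -0.0004], [-0.0009, 0.0015], [0.0, -0.001], [0.0003, -0.0001]])
piv [[ 0.68224652  0.02493004  0.042     ]
 [ 0.67025168 -0.13395282  0.042     ]]
```

>>> {"fn": "play_rows", "kwargs": {
  "commands": [
    [-0.56,1.81,0,0,0,-0.1571,7],
    [-0.56,1.81,0,0,0,-0.1571,7],
    [-0.56,1.81,0,0,0,-0.1571,7],
    [-0.56,1.81,0,0,0,-0.1571,7],
    [-0.56,1.81,0,0,0,-0.1571,7],
    [-0.56,1.81,0,0,0,-0.1571,7],
    [-0.56,1.81,0,0,0,-0.1571,7],
    [-0.56,1.81,0,0,0,-0.1571,7],
    [-0.56,1.81,0,0,0,-0.1571,7],
    [-0.56,1.81,0,0,0,-0.1571,7],
    [0,0,0,0,0,0,7],
    [0,0,-2,0,0,0,7],
    [0,0,-2,0,0,0,7],
    [0,0,0,0,0,0,7]
  ]
}}

```text
time: 8.15
ee_pos: [0.3719, -0.0309, 0.1071]
eef_rot: [-0.681, 0.732, 0.002, -0.001]
ft_force: [0.1, 0.1, 0.0]
width: 0.0699
```

```bash
python3 -c "
from h import *
s=r.read_state();print(s['joint_positions'].round(2),s['ee_pos'],s['eef_rot'].round(4))"
```

```text
[ 0.69 -0.1  -0.69  2.18 -0.08  1.05 -1.59] [ 0.37186751 -0.03090373  0.10706322] [-0.6813  0.732   0.0015 -0.0009]
```

>>> {"fn": "play_rows", "kwargs": {
  "commands": [
    [0,0,-2,0,0,0,7],
    [0,0,-2,0,0,0,7],
    [0,0,-2,0,0,0,7],
    [0,0,-1.2,0,0,0,7],
    [0,0,-0.6,0,0,0,7],
    [0,0,0,0,0,0,7]
  ]
}}

```text
time: 8.9
ee_pos: [0.3732, -0.0306, 0.0307]
eef_rot: [-0.68, 0.733, 0.0, -0.0]
ft_force: [1.2, -0.2, -0.0]
width: 0.0698
```

```bash
python3 -c "
from h import *
s=r.read_state();print(s['joint_positions'].round(2),s['ee_pos'],s['eef_rot'].round(4))"
```

```text
[ 0.67  0.05 -0.71  2.25  0.04  0.85 -1.71] [ 0.37321932 -0.03063371  0.0306743 ] [-6.805e-01  7.328e-01  1.000e-04 -0.000e+00]
```

>>> {"fn": "play_rows", "kwargs": {
  "commands": [
    [0.7,-0.05,0,0,0,0,7],
    [0.7,-0.05,0,0,0,0,7],
    [0.7,-0.05,0,0,0,0,7],
    [0.7,-0.05,0,0,0,0,7],
    [1,-0.074,0,0,0,0,7],
    [1,-0.074,0,0,0,0,7],
    [1,-0.074,0,0,0,0,7],
    [1,-0.074,0,0,0,0,7],
    [1,-0.074,0,0,0,0,7],
    [1,-0.074,0,0,0,0,7],
    [1,-0.074,0,0,0,0,7],
    [1,-0.074,0,0,0,0,7],
    [1,-0.074,0,0,0,0,7],
    [1,-0.074,0,0,0,0,7],
    [1,-0.074,0,0,0,0,7],
    [1,-0.074,0,0,0,0,7],
    [1,-0.074,0,0,0,0,7],
    [0.7,-0.05,0,0,0,0,7],
    [0.4,-0.03,0,0,0,0,7],
    [0,0,0,0,0,0,7]
  ]
}}

```text
time: 11.4
ee_pos: [0.5424, -0.043, 0.0306]
eef_rot: [-0.68, 0.733, -0.0, 0.0]
ft_force: [-0.1, -0.6, 0.1]
width: 0.07
```

Run:
```python
from h import *
import pickle
a=cam('top');w=cam('scene');pickle.dump((a,w),open('c3.pkl','wb'))
im=a['img'][:,:,::-1]
A=cv2.resize(im[100:220,190:350],(400,300),interpolation=cv2.INTER_CUBIC)
B=cv2.resize(w['img'][160:280,160:320,::-1],(800,600),interpolation=cv2.INTER_CUBIC)
B[300:,400:]=A
cv2.imwrite('pics/c3.png',B)
```

```text
(no output)
```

View pics/c3.png

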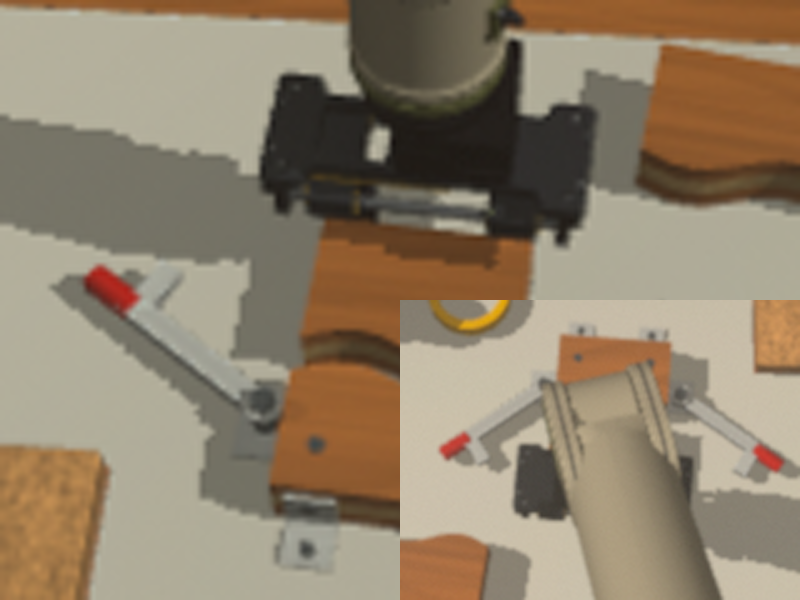

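Run:
```python
from h import *
import pickle
a,b=pickle.load(open('c3.pkl','rb'))
P=unproj(b,[(160+x/5-.4,160+y/5-.4) for x,y in [(322,225),(302,345),(288,370),(272,488)]],.063)[:,:2]
R=np.array([[.9973,-.0735],[.0735,.9973]])
print((R@(P-[.6591,-.0526]).T).T.round(4))
```

```text
[[-0.101  -0.0636]
 [-0.018  -0.061 ]
 [-0.0007 -0.0662]
 [ 0.0732 -0.0617]]
```

>>> {"fn": "play_rows", "kwargs": {
  "commands": [
    [0.5,-0.037,0,0,0,0,7],
    [0.5,-0.037,0,0,0,0,7],
    [0.4,-0.03,0,0,0,0,7],
    [0.3,-0.022,0,0,0,0,7],
    [0.2,-0.015,0,0,0,0,7],
    [0.2,-0.015,0,0,0,0,7],
    [0,0,0,0,0,0,7]
  ]
}}

```text
time: 12.38
ee_pos: [0.5634, -0.0445, 0.0306]
eef_rot: [-0.68, 0.733, -0.0, 0.0]
ft_force: [0.3, 0.6, 0.4]
width: 0.0696
```

>>> {"fn": "play_rows", "kwargs": {
  "commands": [
    [0.1,-0.007,0,0,0,0,7],
    [0.1,-0.007,0,0,0,0,7],
    [0,0,0,0,0,0,7]
  ]
}}

```text
time: 12.75
ee_pos: [0.5637, -0.0447, 0.0302]
eef_rot: [-0.681, 0.733, 0.001, -0.001]
ft_force: [-8.3, -0.6, 3.8]
width: 0.0696
```

>>> {"fn": "play_rows", "kwargs": {
  "commands": [
    [0.1,-0.007,0,0,0,0,7],
    [0.1,-0.007,0,0,0,0,7],
    [0,0,0,0,0,0,7]
  ]
}}

```text
time: 13.12
ee_pos: [0.5638, -0.0448, 0.0297]
eef_rot: [-0.681, 0.733, 0.002, -0.003]
ft_force: [-15.5, 0.1, 9.4]
width: 0.0702
```

Run:
```python
from h import *
import pickle
w=cam('scene');pickle.dump(w,open('c4.pkl','wb'))
B=cv2.resize(w['img'][175:275,190:290,::-1],(600,600),interpolation=cv2.INTER_CUBIC)
cv2.imwrite('pics/c4.png',B)
```

```text
(no output)
```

View pics/c4.png

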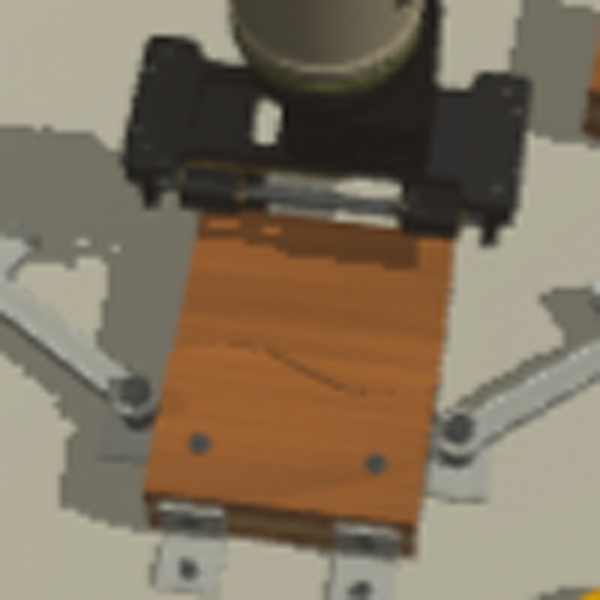

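>>> {"fn": "play_rows", "kwargs": {
  "commands": [
    [0.05,-0.1,0,0,0,0,7],
    [0,-0.1,0,0,0,0,7],
    [0,-0.1,0,0,0,0,7],
    [0,0,0,0,0,0,7]
  ]
}}

```text
time: 13.68
ee_pos: [0.5644, -0.0465, 0.0297]
eef_rot: [-0.681, 0.732, 0.002, -0.002]
ft_force: [-14.8, 3.5, 8.2]
width: 0.0701
```

>>> {"fn": "play_rows", "kwargs": {
  "commands": [
    [0,-0.1,0,0,0,0,7],
    [0,-0.1,0,0,0,0,7],
    [0,0,0,0,0,0,7]
  ]
}}

```text
time: 14.05
ee_pos: [0.5643, -0.0474, 0.0293]
eef_rot: [-0.681, 0.732, 0.003, -0.002]
ft_force: [-12.6, 7.1, 4.0]
width: 0.0699
```

>>> {"fn": "play_rows", "kwargs": {
  "commands": [
    [-0.5,0.2,0,0,0,0,7],
    [-1,0.07,0,0,0,0,7],
    [-1.5,0.1,1,0,0,0,3],
    [-1,0,3,0,0,0,0],
    [0,0,4,0,0,0,0],
    [0,3,3,0,0,0,0],
    [-1,4,0,0,0,0,0],
    [-2,4,0,0,0,0,0],
    [0,0,0,0,0,0,0]
  ]
}}

```text
time: 15.18
ee_pos: [0.4964, 0.0669, 0.1411]
eef_rot: [-0.682, 0.731, -0.001, 0.0]
ft_force: [-0.5, -0.5, -0.5]
width: 0.0081
```

Run:
```python
from h import *
w=cam('scene');a=cam('top')
B=cv2.resize(w['img'][185:275,160:310,::-1],(800,480),interpolation=cv2.INTER_CUBIC)
cv2.imwrite('pics/c5.png',B)
s=r.read_state();print(s['ee_pos'],s['eef_rot'].round(4))
J=np.array([.6591,-.0526]);R=np.array([[.9973,.0735],[-.0735,.9973]])
def path(side,p0,hx,hy,n=8):
    out=[]
    for i,ph in enumerate([p0,*np.linspace(p0,-.05,n)]):
        d=.0095+hx*np.sin(max(ph,0))+hy*np.cos(ph)+(.015 if i==0 else 0)
        m=np.array([.015,.080])+.125*np.array([-np.cos(ph),np.sin(ph)])+d*np.array([np.sin(ph),np.cos(ph)])
        m[1]*=side; out.append(J+R@m)
    o=np.array(out)*100; return o.round(2),np.diff(o,axis=0).round(2)
for a_ in [(1,.887,.0095,.015),(-1,1.033,.015,.0095)]:
    p,d=path(*a_);print(p.tolist());print(d.tolist())
```

```text
[0.49773115 0.063303   0.14080032] [-6.803e-01  7.329e-01 -7.000e-04  0.000e+00]
[[64.22, 15.22], [62.99, 14.36], [61.51, 13.63], [60.12, 12.69], [58.84, 11.54], [57.71, 10.21], [56.77, 8.71], [56.04, 7.06], [55.56, 5.35]]
[[-1.23, -0.86], [-1.48, -0.73], [-1.39, -0.94], [-1.28, -1.14], [-1.12, -1.33], [-0.94, -1.5], [-0.73, -1.65], [-0.49, -1.71]]
[[63.1, -26.01], [61.87, -25.15], [60.11, -24.24], [58.47, -23.03], [57.04, -21.54], [55.85, -19.81], [54.95, -17.87], [54.39, -15.79], [54.18, -13.69]]
[[-1.23, 0.86], [-1.77, 0.91], [-1.63, 1.21], [-1.44, 1.49], [-1.19, 1.73], [-0.9, 1.94], [-0.56, 2.08], [-0.21, 2.1]]
```

View pics/c5.png

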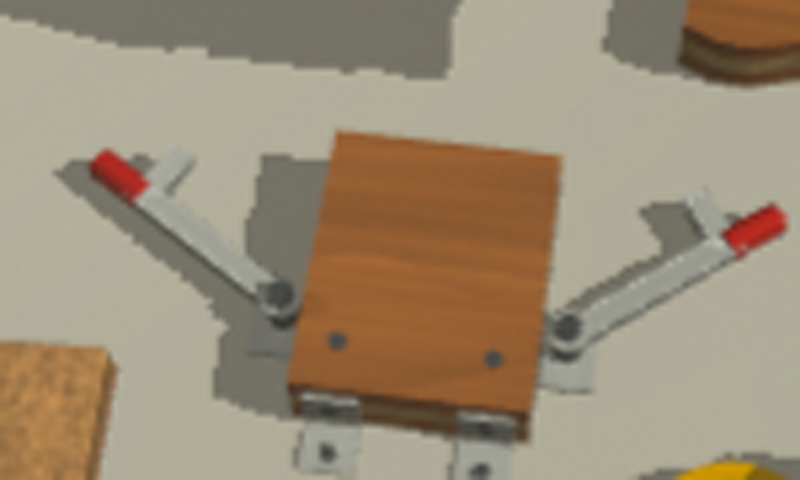

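>>> {"fn": "play_rows", "kwargs": {
  "commands": [
    [2.97,1.83,0,0,0,0,0],
    [2.97,1.83,0,0,0,0,0],
    [2.97,1.83,0,0,0,0,0],
    [2.97,1.83,0,0,0,0,0],
    [2.97,1.83,0,0,0,0,0],
    [0,0,0,0,0,0,0],
    [0,0,-2.8,0,0,0,0],
    [0,0,-2.8,0,0,0,0],
    [0,0,-2.8,0,0,0,0],
    [0,0,-1.8,0,0,0,0],
    [0,0,-1,0,0,0,0],
    [0,0,0,0,0,0,0]
  ]
}}

```text
time: 16.77
ee_pos: [0.6461, 0.1549, 0.0284]
eef_rot: [-0.68, 0.733, 0.0, -0.0]
ft_force: [0.0, -0.1, -0.4]
width: 0.0006
```

>>> {"fn": "play_rows", "kwargs": {
  "commands": [
    [-0.8,-0.6,0,0,0,0,0],
    [-0.8,-0.55,0,0,0,0,0],
    [-0.74,-0.36,0,0,0,0,0],
    [-0.74,-0.37,0,0,0,0,0],
    [-0.7,-0.47,0,0,0,0,0],
    [-0.7,-0.47,0,0,0,0,0],
    [-0.64,-0.57,0,0,0,0,0],
    [-0.64,-0.57,0,0,0,0,0],
    [-0.56,-0.66,0,0,0,0,0],
    [-0.56,-0.67,0,0,0,0,0],
    [-0.47,-0.75,0,0,0,0,0],
    [-0.47,-0.75,0,0,0,0,0],
    [-0.36,-0.82,0,0,0,0,0],
    [-0.36,-0.83,0,0,0,0,0],
    [0,0,0,0,0,0,0]
  ]
}}

```text
time: 18.65
ee_pos: [0.5604, 0.0698, 0.0285]
eef_rot: [-0.68, 0.733, -0.0, -0.0]
ft_force: [0.5, 0.2, -0.7]
width: 0.0003
```

>>> {"fn": "play_rows", "kwargs": {
  "commands": [
    [-0.08,-0.3,0,0,0,0,0],
    [-0.08,-0.3,0,0,0,0,0],
    [-0.04,-0.2,0,0,0,0,0],
    [0,0,0,0,0,0,0]
  ]
}}

```text
time: 19.15
ee_pos: [0.5587, 0.0628, 0.0285]
eef_rot: [-0.68, 0.733, -0.0, -0.0]
ft_force: [-0.3, -0.9, -0.5]
width: 0.0007
```

>>> {"fn": "play_rows", "kwargs": {
  "commands": [
    [0,-0.2,0,0,0,0,0],
    [0,-0.15,0,0,0,0,0],
    [0,-0.15,0,0,0,0,0],
    [0,0,0,0,0,0,0]
  ]
}}

```text
time: 19.65
ee_pos: [0.5588, 0.0577, 0.0286]
eef_rot: [-0.68, 0.733, -0.0, -0.0]
ft_force: [-0.8, -0.1, -0.1]
width: 0.0002
```

>>> {"fn": "play_rows", "kwargs": {
  "commands": [
    [0,-0.15,0,0,0,0,0],
    [0,-0.15,0,0,0,0,0],
    [0,0,0,0,0,0,0]
  ]
}}

```text
time: 20.02
ee_pos: [0.5588, 0.0547, 0.0285]
eef_rot: [-0.68, 0.733, -0.0, -0.0]
ft_force: [-0.8, 1.1, 0.1]
width: 0.0007
```

Run:
```python
from h import *
w=cam('scene')
B=cv2.resize(w['img'][175:275,160:320,::-1],(800,500),interpolation=cv2.INTER_CUBIC)
cv2.imwrite('pics/c6.png',B)
```

```text
(no output)
```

View pics/c6.png

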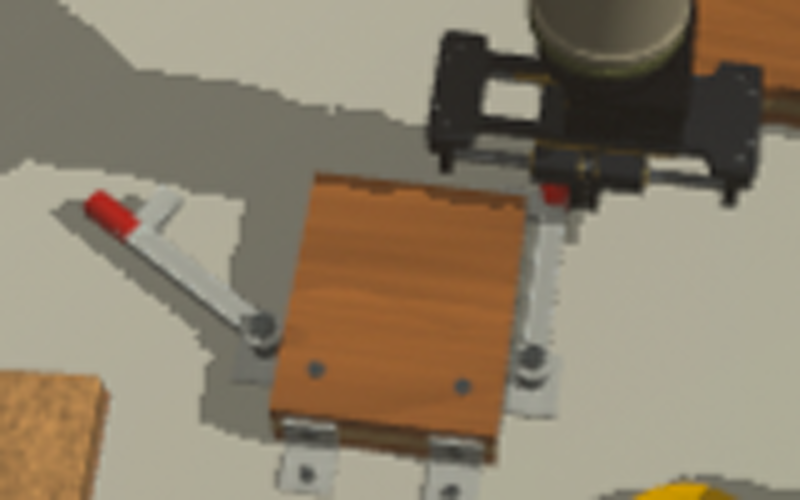

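The half is still home, and the left hook is about parallel to the mould's end, its arm running (548,220)→(530,355). The force is still low, so I push on until it jams.

>>> {"fn": "play_rows", "kwargs": {
  "commands": [
    [0,-0.15,0,0,0,0,0],
    [0,-0.15,0,0,0,0,0],
    [0,0,0,0,0,0,0]
  ]
}}

```text
time: 20.45
ee_pos: [0.5587, 0.0521, 0.0286]
eef_rot: [-0.68, 0.733, 0.0, 0.0]
ft_force: [-0.2, 1.8, 0.2]
width: 0.0003
```

>>> {"fn": "play_rows", "kwargs": {
  "commands": [
    [0,-0.15,0,0,0,0,0],
    [0,-0.15,0,0,0,0,0],
    [0,0,0,0,0,0,0]
  ]
}}

```text
time: 20.82
ee_pos: [0.5584, 0.0508, 0.0286]
eef_rot: [-0.681, 0.732, 0.001, 0.001]
ft_force: [-1.9, 6.8, 0.3]
width: 0.0004
```

>>> {"fn": "play_rows", "kwargs": {
  "commands": [
    [0,-0.15,0,0,0,0,0],
    [0,-0.15,0,0,0,0,0],
    [0,0,0,0,0,0,0]
  ]
}}

```text
time: 21.2
ee_pos: [0.5583, 0.0499, 0.0286]
eef_rot: [-0.681, 0.732, 0.002, 0.001]
ft_force: [-1.3, 12.1, -0.4]
width: 0.0004
```

>>> {"fn": "play_rows", "kwargs": {
  "commands": [
    [0,1,0,0,0,0,0],
    [0,2,0,0,0,0,0],
    [0,0,3,0,0,0,0],
    [0,0,4,0,0,0,0],
    [0,0,4,0,0,0,0],
    [0,-3,0,0,0,0.1571,0],
    [0,-3,0,0,0,0.1571,0],
    [0,-3,0,0,0,0.1571,0],
    [0,-3,0,0,0,0.1571,0],
    [0,-3,0,0,0,0.1571,0],
    [0,-3,0,0,0,0.1571,0],
    [0,-3,0,0,0,0.1571,0],
    [0,-3,0,0,0,0.1571,0],
    [0,-3,0,0,0,0.1571,0],
    [0,-3,0,0,0,0.1571,0],
    [0,0,0,0,0,0,0]
  ]
}}

```text
time: 23.2
ee_pos: [0.558, -0.2278, 0.138]
eef_rot: [0.999, -0.039, -0.0, 0.001]
ft_force: [0.3, 1.1, -0.2]
width: 0.0004
```

>>> {"fn": "play_rows", "kwargs": {
  "commands": [
    [2.57,-1.17,0,0,0,0,0],
    [2.57,-1.17,0,0,0,0,0],
    [2.56,-1.16,0,0,0,0,0],
    [0,0,0,0,0,0,0],
    [0,0,-2.8,0,0,0,0],
    [0,0,-2.8,0,0,0,0],
    [0,0,-2.6,0,0,0,0],
    [0,0,-1.8,0,0,0,0],
    [0,0,-1,0,0,0,0],
    [0,0,0,0,0,0,0]
  ]
}}

```text
time: 24.45
ee_pos: [0.6356, -0.2589, 0.0284]
eef_rot: [0.999, -0.037, -0.0, -0.0]
ft_force: [-0.4, 0.0, -0.0]
width: 0.0003
```

>>> {"fn": "play_rows", "kwargs": {
  "commands": [
    [-0.8,0.6,0,0,0,0,0],
    [-0.8,0.55,0,0,0,0,0],
    [-0.88,0.45,0,0,0,0,0],
    [-0.89,0.46,0,0,0,0,0],
    [-0.82,0.6,0,0,0,0,0],
    [-0.82,0.6,0,0,0,0,0],
    [-0.72,0.75,0,0,0,0,0],
    [-0.72,0.75,0,0,0,0,0],
    [-0.6,0.86,0,0,0,0,0],
    [-0.6,0.87,0,0,0,0,0],
    [-0.45,0.97,0,0,0,0,0],
    [-0.45,0.97,0,0,0,0,0],
    [-0.28,1.04,0,0,0,0,0],
    [-0.28,1.04,0,0,0,0,0],
    [0,0,0,0,0,0,0]
  ]
}}

```text
time: 26.32
ee_pos: [0.5444, -0.1527, 0.0286]
eef_rot: [0.999, -0.036, -0.0, -0.0]
ft_force: [-0.3, 0.1, -0.7]
width: 0.0003
```

>>> {"fn": "play_rows", "kwargs": {
  "commands": [
    [-0.02,0.3,0,0,0,0,0],
    [-0.02,0.3,0,0,0,0,0],
    [0,0.2,0,0,0,0,0],
    [0,0.2,0,0,0,0,0],
    [0,0,0,0,0,0,0]
  ]
}}

```text
time: 26.95
ee_pos: [0.5442, -0.1453, 0.0285]
eef_rot: [0.999, -0.038, 0.0, 0.001]
ft_force: [0.9, -5.2, -0.2]
width: 0.0002
```

>>> {"fn": "play_rows", "kwargs": {
  "commands": [
    [0,0.15,0,0,0,0,0],
    [0,0.15,0,0,0,0,0],
    [0,0,0,0,0,0,0]
  ]
}}

```text
time: 27.32
ee_pos: [0.5442, -0.1434, 0.0286]
eef_rot: [0.999, -0.038, 0.0, 0.001]
ft_force: [0.4, -8.9, -1.2]
width: 0.0003
```

>>> {"fn": "play_rows", "kwargs": {
  "commands": [
    [0,0.15,0,0,0,0,0],
    [0,0.15,0,0,0,0,0],
    [0,0,0,0,0,0,0]
  ]
}}

```text
time: 27.7
ee_pos: [0.5441, -0.1419, 0.0286]
eef_rot: [0.999, -0.039, 0.0, 0.002]
ft_force: [0.1, -12.6, -0.4]
width: 0.0005
```

>>> {"fn": "play_rows", "kwargs": {
  "commands": [
    [0,0.15,0,0,0,0,0],
    [0,0,0,0,0,0,0],
    [0,-1,0,0,0,0,0],
    [0,-2,0,0,0,0,0],
    [0,0,3,0,0,0,0],
    [0,0,4,0,0,0,0],
    [-2,-3,4,0,0,0,0],
    [-4,-4,0,0,0,0,0],
    [0,-4,0,0,0,0,0],
    [0,0,0,0,0,0,0]
  ]
}}

```text
time: 28.95
ee_pos: [0.4828, -0.2809, 0.1383]
eef_rot: [0.999, -0.04, -0.0, 0.0]
ft_force: [0.1, 1.5, -0.0]
width: 0.0005
```

Run:
```python
from h import *
import pickle
w=cam('scene');a=cam('top');pickle.dump((w,a),open('c7.pkl','wb'))
A=cv2.resize(w['img'][180:270,170:310,::-1],(467,300),interpolation=cv2.INTER_CUBIC)
A=cv2.resize(w['img'][180:270,195:285,::-1],(400,400),interpolation=cv2.INTER_CUBIC)
B=cv2.resize(a['img'][105:195,225:315,::-1],(400,400),interpolation=cv2.INTER_CUBIC)
cv2.imwrite('pics/c7.png',np.hstack([A,B]))
```

```text
(no output)
```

View pics/c7.png

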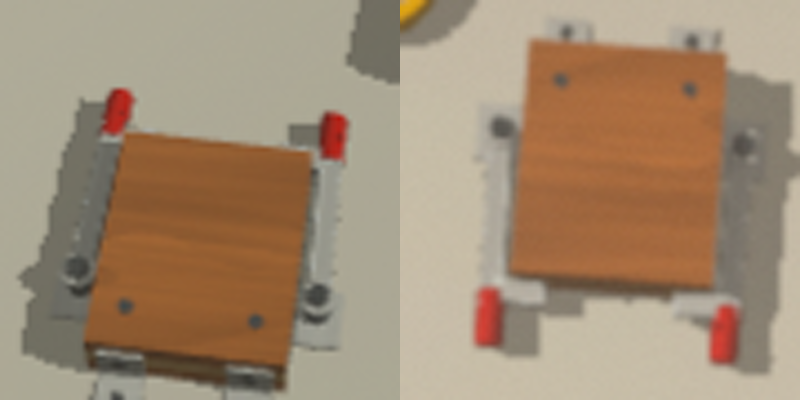

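Run:
```python
from h import *
import pickle
w,a=pickle.load(open('c7.pkl','rb'))
J=np.array([.6591,-.0526]);R=np.array([[.9973,-.0735],[.0735,.9973]])
B=lambda L:[(225+(x-400)/4.444-.39,105+y/4.444-.39) for x,y in L]
A=lambda L:[(195+x/4.444-.39,180+y/4.444-.39) for x,y in L]
for c,L,n in [(a,B([(489,317),(724,333)]),'top'),(w,A([(334,136),(118,112)]),'scene')]:
    g=unproj(c,L,.036)[:,:2]; m=(R@(g-J).T).T
    d=m-[[.015,.08],[.015,-.08]]; ph=np.arctan2(d[:,1]*[1,-1],-d[:,0])
    print(n,m.round(4).tolist(),'q',1.25-ph, np.hypot(*d.T))
# predicted nose ends / grips at q=1.25
M=lambda x,y,z:np.r_[J+R.T@[x,y],z]
P=proj(a,[M(-.11,.08,.036),M(-.11,-.08,.036),M(-.084,.044,.042),M(-.084,-.044,.042),M(-.084,.065,.063),M(-.084,-.065,.063)])
print((P-[225,105]+.39)*4.444+[400,0])
```

```text
top [[-0.1103, 0.0769], [-0.1087, -0.0768]] q [1.2744456  1.27604081] [0.12538229 0.12373076]
scene [[-0.1158, 0.0776], [-0.1148, -0.0768]] q [1.2686845  1.27492107] [0.1307735  0.12985576]
[[484.37545255 316.11801171]
 [728.79361871 335.3606456 ]
 [542.40174132 279.64285104]
 [677.02443214 290.18012194]
 [509.30542252 270.15443293]
 [711.12452649 285.93586994]]
```

```bash
python3 -c "
from h import *
print(r.read_state()['ft_force'].round(1), r.close_job())"
```

```text
the job is handed in; nothing more can be done
[ 0.4  0.4 -0.9] None
```

The matching plywood half (the right-hand one, bulging at +y) is home against the fixed half, and both hooks are shut behind its back. I handed the job in at about 29 s, with the gripper raised clear.

- **Fit:** I slid the half sideways, then pushed it in along the mould's axis. The first push left a hairline gap along the middle of the wave. A small sideways nudge under pressure closed it, and later pictures show no gap.
- **Back corners:** in the last picture they lie about 4 crop pixels or less (about 1 camera pixel) from where a home half should show.
- **Hooks:** each was pushed until it jammed, with about 12–13 N at the gripper. The cameras put both at about 1.27 rad, against 1.25 nominal. The offset is the same on both sides and within measurement error.
- **Force:** the highest I read was about 18 N, during the push home.
- **Other things:** I touched none of the other halves, the glue bottle or the sanding block. I did not re-measure where they lie at the end.
- **Disagreements:** the scene camera put the grips about 5 mm further out from the pivots than they are, though the angles agreed. The left hook jammed about 1 cm further in than I had reckoned, probably because I overestimated the closed finger thickness.
- **Not checked:** I did not press the left hook again after shutting the right one.

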